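# Feel for the rotor's release groove and pop the lid

### The arm

A 6-joint arm with a two-finger parallel gripper is mounted at the origin on a cart in front of the work surface, level with it; the furniture and walls round the work are solid. World frame = base frame: x ahead of the robot, y to its left, z up, the work surface at z = 0. Lengths are in m, angles in rad, forces in N, time in s.
With the tool pointing down it reaches from about 0.375 to 0.825 m from the base axis. Payload 5.5 kg.
Tool frame: the origin (TCP) lies midway between the tips of the shut fingers; the grasp point (between the pads) lies 19 mm behind it; z points along the fingers, y is the line along which they close (so a half turn about z gives the same grasp; the last joint's range is limited). The gripper opens to 85 mm and grips with 20 to 120 N. Pads are 22 mm wide; open, the fingers measure 114 mm over their backs; the gripper's body (76 mm by 85 mm) begins 54 mm behind the grasp point. The pads swing forward as they close: fully open they stand 13 mm farther back than shut.
Start: joints at [1.299, 0.314, -0.047, 1.21, 0, 1.571], TCP at [0.161, 0.578, 0.192] pointing down, gripper open.
Joint ranges: [-2.67, 2.67], [-0.69, 1.73], [-1.03, 1.25], [-2.08, 2.16], [-1.42, 1.45], [-3.14, 3.14]. Speed limits (rad/s): [2.39, 2.39, 3.01, 3.14, 3.14, 3.14].

### API

Orientations are given as a rotation vector (axis times angle).
In Python, from workcell import manip, snapshot gives the robot as it stands. Calls block until the motion is done:
- manip.move_pose(position, orientation): joint-space move of the TCP to a pose.
- manip.movel(position, ori=None, speed=0.15): straight line of the TCP; ori=None keeps the orientation; speed is the mean speed in m/s.
- manip.move_joints(angles): joint-space move.
- manip.grip(opening, f_grip=None): finger opening in m; f_grip is the grip in N (None keeps the last); returns when the fingers have stopped.
- manip.dwell(seconds).
- manip.ik(position, orientation): joint angles nearest the present ones, or None.
- snapshot(name): name is "side" or "top"; returns a dict with "image" (480x640x3 uint8, red, green, blue), "fx", "fy", "cx", "cy" (pixels), "k1" (the pictures are not rectified: a ray, as slopes to the right and down, at radius r is drawn at 1 + k1 r^2 times it, then the intrinsics apply), "camera_from_world" (4x4, takes a point from world to camera coordinates). Camera axes: x right, y up, looking along -z (the intrinsics and any distortion apply to the point x, -y, -z); pixel columns grow to the right and rows downward; lengths in m; the calibration is good to about 2 mm. A picture is of the moment at which its call begins. There is no depth.
A pose or a line that the arm cannot do raises manip.IKError and nothing moves.
- manip.finish_job(): hands the job in; it is judged then, once.
Readings, each from a call of its own:
- manip.read_clock(): time.
- manip.read_joints(): joint angles.
- manip.read_joint_velocities(): joint speeds.
- manip.read_tau(): joint torques, N m.
- manip.read_tool_pos(): TCP position.
- manip.read_tool_rot(): TCP orientation.
- manip.read_wrist_force(): force on the tool from outside, world axes, zero at the start.
- manip.read_ft_torque(): the same for the moment, N m.
- manip.read_opening(): finger opening in m.
- manip.read_grip_force(): force on a finger pad.
Only numpy, scipy, OpenCV 4.12 (cv2) and the standard library are available. Lean on these libraries where they do the work, as an engineer would, in place of code of your own. Each camera call takes 0.05 s, during which the arm holds its last target. There are 200 camera calls.

### The job

Unlatch the lid of the centrifuge rotor on its bench stand: feel along the rim of the black lid with a fingertip and a light hand for its one release groove, which may be at any angle, and press the sprung key inside it until the lid pops up. Then take the hand away, so that the key springs back and the lid is left standing on its springs. Do not lift the lid or pick anything up, and leave the bottles, the marker and the microtube where they are.

Things in the scene. Friction and masses are not known exactly. Their poses are not given: they have to be found in the camera images.
- lid_axis (a point): point on the rotor's vertical axis, level with the top of its closed lid (110 mm above the worktop); its yaw tells nothing of the groove. The lid is a black disc, 210 mm across, 12 mm thick; on the axis a knob 44 mm across, 22 mm high, with a spindle to 27 mm; round it a 2 mm raised disc 104 mm across; outside that the top is flat and level, and plain but for the groove.
- groove_level (a point): point on the rotor's axis, 5 mm below lid_axis: the height of the key's outer edge. The groove is one slot in the lid's rim at an unknown angle, open upward and outward: parallel walls 52 mm apart, from 70 mm off the axis out to the rim. In it lies the key's tongue, black too, 44 mm wide along the rim; it rises outward to its edge 100 mm off the axis, and is 6 to 7 mm lower at the inner wall.
- release_key (a joint): tilt of the key, rad: 0 at rest, 0.22 fully pressed; the lid unlatches at about 0.15. Press the tongue straight down near its outer end, 85 to 100 mm off the axis: its outer edge starts to give at about 3 N, the lid unlatches after about 6 mm at 5 to 6 N, the key stops after 8 to 9 mm (nearer the axis it is stiffer and moves less). It springs back when left.
- rotor_lid (a joint): height of the lid above its closed place, m: 0 closed and latched; when unlatched its springs raise it to about 0.010, where it stays, still on its spindle, level. The lid rises round the fingertip in the groove.
- rotor_stand: round white stand, 144 mm across, fixed to the worktop, carrying the grey metal rotor (205 mm across under the lid); origin on the rotor's axis at the worktop. The rotor sits tight on a rubber seat at an angle that differs each time, and does not turn under a light touch (about 20 N along the rim would turn it).
- ethanol_bottle: loose glass bottle with blue cap, 56 mm across, 104 mm high, beside the rotor; origin at the centre of its underside. Leave alone.
- small_bottle: loose small white bottle, 31 mm across, 66 mm high, behind the rotor; origin at the centre of its underside. Leave alone.
- marker: loose black felt marker, 130 mm long (its y axis), 13 mm thick, lying to the right of the rotor; origin under its middle. Leave alone.
- microtube: loose 1.5 ml microtube, 46 mm long (its y axis), 13 mm thick, lying in front of the rotor; origin under its middle. Leave alone.

How it is judged:
On the way:
1. a finger presses the key in the release groove far enough to unlatch the lid (value of joint release_key above 0.12 rad and contact force between the fingers and rotor_stand above 0.5 N).
At the end, for the whole second after the job is handed in: The lid stands 7.5 to 14 mm above its closed place, at rest; the release key has sprung back (under 0.04 rad); both bottles, the marker and the microtube are within 15 mm of where they stood (value of joint rotor_lid between 0.0075 and 0.014 m and velocity of joint rotor_lid below 0.005 m/s and value of joint release_key below 0.04 rad and distance of each of ethanol_bottle, small_bottle, marker, microtube from where it was at the start of the episode below 0.015 m); the robot touches nothing.
It fails at once if the lid is lifted off its springs (value of joint rotor_lid above 0.022 m).
It fails at once if a bystander is picked up or knocked away (distance of any of ethanol_bottle, small_bottle, marker, microtube from where it was at the start of the episode above 0.03 m).
It fails at once if the rotor is leaned on with more than 50 N (contact force between the arm and rotor_stand above 50 N).
It also fails if it takes over 72 s, if anything falls off the work surface, if the arm or the gripper's body presses on something with over 40 N, if the wrist force passes 120 N, or if a joint passes its speed limit or range.

## Working session

There is one attempt and no reset: what is moved stays moved. The work goes in short steps, each a Python script; the robot and the scene stay as the last script left them, time stands still between calls to the robot, and variables do not carry over. Pictures are saved under pics/ and viewed, at most 10 in all, crops included, and the job is handed in when it is done.

```bash
ls; mkdir -p pics; python3 - <<'E'
from workcell import manip, snapshot
import cv2, numpy as np
for n in("side","top"):
    s=snapshot(n); cv2.imwrite(f"pics/{n}0.png",s["image"][:,:,::-1])
    T=np.array(s["camera_from_world"]); print(n,s["fx"],s["fy"],s["cx"],s["cy"],s["k1"],-T[:3,:3].T@T[:3,3], T[:3,:3].round(2).tolist())
print(manip.read_clock(),manip.read_tool_rot(),manip.read_wrist_force())
E
```

```text
pics
side 524.7417126114282 524.7417126114282 321.01398019356475 243.17167985060158 -0.10851028393306736 [ 0.27067445 -0.49011641  0.80959849] [[0.87, -0.5, 0.01], [0.39, 0.69, 0.61], [-0.32, -0.53, 0.79]]
top 578.2359636510811 578.2359636510811 325.2973851540852 239.65927962639302 -0.0822354238541404 [0.48455005 0.00110814 0.95285925] [[-0.0, -1.0, 0.02], [1.0, 0.0, 0.08], [-0.08, 0.02, 1.0]]
0.1 [-4.25640924e-01 -3.11242848e+00  2.53231055e-03] [ 0.91017475 -0.58060942 -0.98443282]
```

View pics/top0.png

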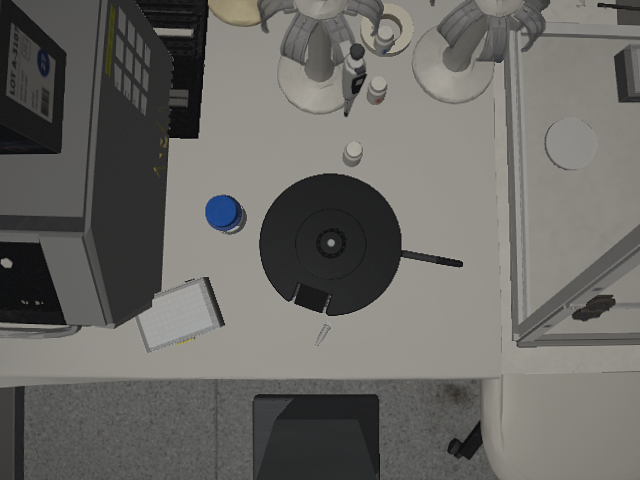

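View pics/side0.png

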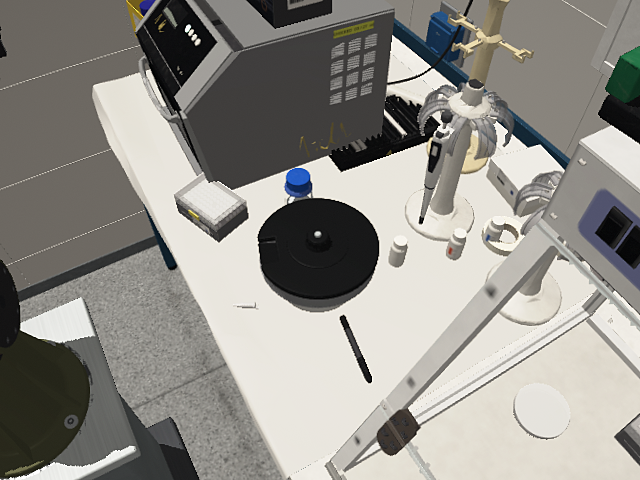

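The top view shows the lid as a black disc centred near (331,243), with the groove visible at its rim near (312,298). The side view agrees, with a notch at about (266,242). I'll measure the disc and the groove.

```bash
cat > h.py <<'E'
from workcell import manip, snapshot
import cv2, numpy as np
def ray(s,px,z):
    K=np.array([[s["fx"],0,s["cx"]],[0,s["fy"],s["cy"]],[0,0,1]])
    u=cv2.undistortPoints(np.array(px,float).reshape(-1,1,2),K,np.array([s["k1"],0,0,0.])).reshape(-1,2)
    T=np.array(s["camera_from_world"]);R=T[:3,:3];c=-R.T@T[:3,3]
    d=np.c_[u[:,0],-u[:,1],-np.ones(len(u))]@R
    return c+d*((z-c[2])/d[:,2])[:,None]
E
python3 - <<'E'
from h import *
s=snapshot("top"); g=cv2.cvtColor(s["image"],cv2.COLOR_RGB2GRAY)
m=((g<75)*255).astype(np.uint8); m=cv2.morphologyEx(m,cv2.MORPH_OPEN,np.ones((15,15)))
n,l,st,c=cv2.connectedComponentsWithStats(m); i=l[243,331]
cs,_=cv2.findContours((l==i).astype(np.uint8),cv2.RETR_EXTERNAL,cv2.CHAIN_APPROX_NONE)
P=ray(s,cs[0].reshape(-1,2),0.11)[:,:2]
keep=np.ones(len(P),bool)
for _ in range(4):
    A=np.c_[2*P,np.ones(len(P))][keep]; b=(P**2).sum(1)[keep]
    x=np.linalg.lstsq(A,b,rcond=None)[0]; r=np.sqrt(x[2]+x[:2]@x[:2])
    keep=abs(np.hypot(*(P-x[:2]).T)-r)<.003
print("centre",x[:2],"r",r,keep.mean())
print("knob top",ray(s,[[331,243]],.137))
# tongue: darkest pixels 
cr=g[270:325,280:345]; cv2.imwrite("pics/crop.png",cv2.resize(cv2.convertScaleAbs(s["image"][270:325,280:345,::-1],alpha=3),None,fx=10,fy=10,interpolation=0))
# ring profile at r=0.088
dk=(g<24)&(l==i)
ys,xs=np.nonzero(g<400); W=ray(s,np.c_[xs,ys],.11)[:,:2]-x[:2]
R=np.hypot(*W.T);a=np.degrees(np.arctan2(W[:,1],W[:,0]))
q=(R>.08)&(R<.097)
for k in range(-180,180,4):
    w=q&(a>=k)&(a<k+4); v=g[ys[w],xs[w]]; print(k,int(v.mean()),int(v.max()),end=" | ")
E
```

```text
centre [0.47235587 0.42020942] r 0.016508558053598972 0.8780487804878049
knob top [[ 0.5440647  -0.02046283  0.137     ]]
-180 138 139 | -176 138 140 | -172 139 141 | -168 140 141 | -164 140 142 | -160 141 142 | -156 141 143 | -152 142 144 | -148 142 144 | -144 139 144 | -140 133 145 | -136 123 147 | -132 116 147 | -128 102 147 | -124 97 152 | -120 96 100 | -116 98 99 | -112 98 99 | -108 98 100 | -104 98 100 | -100 98 100 | -96 99 101 | -92 99 104 | -88 97 104 | -84 92 103 | -80 91 103 | -76 88 103 | -72 89 103 | -68 91 104 | -64 94 102 | -60 98 103 | -56 99 103 | -52 99 100 | -48 98 101 | -44 98 100 | -40 98 100 | -36 98 100 | -32 96 99 | -28 93 99 | -24 90 99 | -20 85 99 | -16 81 99 | -12 78 99 | -8 73 100 | -4 77 99 | 0 79 98 | 4 78 98 | 8 82 98 | 12 87 98 | 16 92 103 | 20 89 103 | 24 77 102 | 28 64 100 | 32 32 100 | 36 16 21 | <stdin>:22: RuntimeWarning: Mean of empty slice.
  ret = ret.dtype.type(ret / rcount)
Traceback (most recent call last):
ValueError: cannot convert float NaN to integer
```

View pics/crop.png

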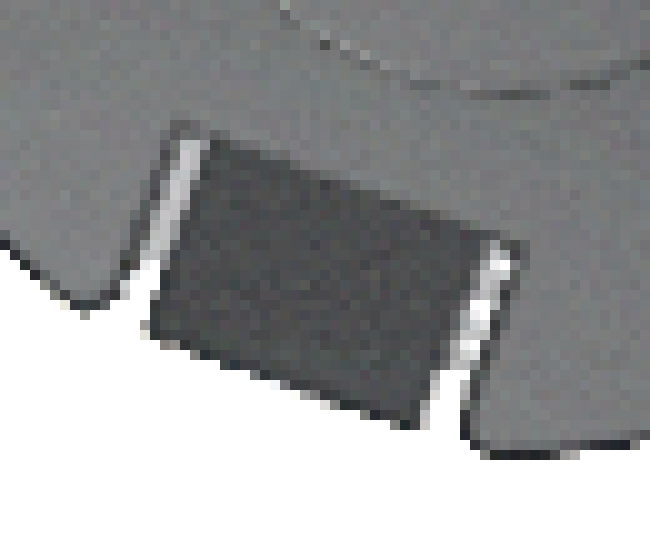

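The crop clearly shows the tongue. Its outer corners are at image (294.7,303) and (321.7,312.3), and its inner corners at (300.5,283) and (330,294). The disc seed hit the white spindle dot, so I'll refit.

```bash
python3 - <<'E'
from h import *
s=snapshot("top"); g=cv2.cvtColor(s["image"],cv2.COLOR_RGB2GRAY)
m=((g<75)*255).astype(np.uint8); m=cv2.morphologyEx(m,cv2.MORPH_OPEN,np.ones((15,15)))
n,l,st,c=cv2.connectedComponentsWithStats(m); i=l[220,300]
cs,_=cv2.findContours((l==i).astype(np.uint8),cv2.RETR_EXTERNAL,cv2.CHAIN_APPROX_NONE)
P=ray(s,cs[0].reshape(-1,2),0.11)[:,:2]; keep=np.ones(len(P),bool)
for _ in range(6):
    A=np.c_[2*P,np.ones(len(P))][keep]; b=(P**2).sum(1)[keep]
    x=np.linalg.lstsq(A,b,rcond=None)[0]; r=np.sqrt(x[2]+x[:2]@x[:2]); keep=abs(np.hypot(*(P-x[:2]).T)-r)<.004
print("centre",x[:2],"r",r,keep.mean(),"spindle",ray(s,[[331.,243]],.137))
t=np.r_[ray(s,[[294.7,303],[321.7,312.3]],.105),ray(s,[[300.5,283],[330,294]],.099)][:,:2]
d=t-x[:2]; print("corners r",np.hypot(*d.T),"widths",np.linalg.norm(t[0]-t[1]),np.linalg.norm(t[2]-t[3]))
for q in(d[:2].mean(0),d[2:].mean(0),t[:2].mean(0)-t[2:].mean(0)): print(np.degrees(np.arctan2(q[1],q[0])),np.hypot(*q))
print(x[:2]+.093*d[:2].mean(0)/np.hypot(*d[:2].mean(0)))
print("tube",ray(s,[[323,335]],.006),"eth",ray(s,[[225,213]],.104),"marker",ray(s,[[402,252],[462,264]],.006),"rack",ray(s,[[180,315]],.04))
E
```

```text
centre [ 0.54551906 -0.02014193] r 0.10302575018009728 0.8671328671328671 spindle [[ 0.5440647  -0.02046283  0.137     ]]
corners r [0.10125035 0.10124301 0.07242517 0.07394798] widths 0.04165277931877723 0.04634860744610828
161.01094566388585 0.0990815440845769
161.548820834749 0.0694248248163611
159.75215902176456 0.029666937933681713
[0.45758005 0.01011911]
tube [[ 0.40368699 -0.01070963  0.006     ]] eth [[0.59084297 0.13526976 0.104     ]] marker [[ 0.53880919 -0.14082446  0.006     ]
 [ 0.51891087 -0.24035273  0.006     ]] rack [[0.43754661 0.2144762  0.04      ]]
```

Measured sizes agree with the given ones: rim radius 103 mm (given 105), tongue edge 99 mm off the axis (given 100), tongue width 42–46 mm (given 44). The groove is at about 161°. I'll keep the arm tucked in past the centrifuge housing, shut the fingers and hover over the tongue.

```bash
python3 - <<'E'
from h import *
import math
print("housing", ray(snapshot("top"),[[90,325.]],.3),ray(snapshot("top"),[[105,325.]],0))
C=np.array([.5450,-.0202]); a=math.radians(161); p=C+.095*np.array([math.cos(a),math.sin(a)])
q=manip.read_joints()
r=.39; t0=1.299
manip.movel([r*math.cos(t0),r*math.sin(t0),.2],speed=.25)
manip.grip(0.0,20)
opts=[]
for ya in(71,-109):
    th=math.radians((ya+90)/2); o=[math.pi*math.cos(th),math.pi*math.sin(th),0]
    j=manip.ik([.39,.005,.2],o); print(ya,j); 
    if j is not None: opts.append((abs(j[5]),o,j))
_,o,j=min(opts,key=lambda t:t[0])
manip.move_joints(j)
manip.movel([p[0],p[1],.16],speed=.15); manip.movel([p[0],p[1],.125],speed=.1)
manip.dwell(.3); print(p,o,manip.read_tool_pos(),manip.read_wrist_force(),manip.read_clock(),manip.read_opening())
for n in("side","top"):
    cv2.imwrite(f"pics/{n}1.png",snapshot(n)["image"][:,:,::-1])
E
```

```text
housing [[0.43909679 0.2562856  0.3       ]] [[0.41841451 0.34831144 0.        ]]
71 [ 0.01281981 -0.08826511 -0.48334001  1.17572143  0.          0.34443237]
-109 [ 0.01281981 -0.08826511 -0.48334001  1.17572143  0.         -2.79716029]
[0.45517574 0.01072897] [0.5185123460644884, 3.0985076001307563, 0] [0.45563165 0.01073307 0.12555885] [0.35991396 0.06314638 0.18571239] 5.225 -0.00018906351996622148
```

View pics/side1.png

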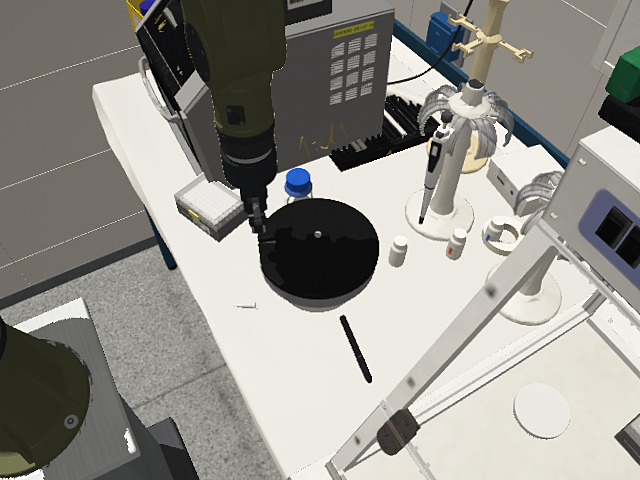

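The side view shows the shut fingertip at about (262,232), directly above the groove at the lid's near-left rim. Nothing has been disturbed. Next is a slow guarded descent, logging force against height. Contact near 105 mm means the tongue, and 110 mm with a stiff response means the lid top.

```bash
python3 - <<'E'
from h import *
p=manip.read_tool_pos(); x,y=.45517574,.01072897
manip.movel([x,y,.114],speed=.03); manip.dwell(.3)
f0=manip.read_wrist_force(); z=.114; c=None; peak=0; log=[]
while z>.0925:
    z-=.001; manip.movel([x,y,z],speed=.02); manip.dwell(.15)
    f=manip.read_wrist_force()-f0; zz=manip.read_tool_pos()[2]; log.append((round(z,4),round(zz,4),*np.round(f,1)))
    if c is None and f[2]>1.5:
        c=zz
        if c>.1085: print("lid top?"); break
    if f[2]>16: print("force stop"); break
print(*log,sep="\n"); print("contact",c,manip.read_clock())
E
```

```text
(0.113, np.float64(0.113), np.float64(0.0), np.float64(-0.3), np.float64(-0.4))
(0.112, np.float64(0.112), np.float64(0.9), np.float64(-0.1), np.float64(0.9))
(0.111, np.float64(0.111), np.float64(0.0), np.float64(-0.5), np.float64(0.5))
(0.11, np.float64(0.11), np.float64(0.2), np.float64(-0.3), np.float64(0.6))
(0.109, np.float64(0.109), np.float64(0.4), np.float64(-0.3), np.float64(0.5))
(0.108, np.float64(0.108), np.float64(0.5), np.float64(-0.4), np.float64(0.3))
(0.107, np.float64(0.107), np.float64(1.5), np.float64(0.1), np.float64(0.3))
(0.106, np.float64(0.106), np.float64(-0.4), np.float64(-1.0), np.float64(-0.0))
(0.105, np.float64(0.105), np.float64(-0.3), np.float64(-0.5), np.float64(0.1))
(0.104, np.float64(0.104), np.float64(1.1), np.float64(0.3), np.float64(0.3))
(0.103, np.float64(0.103), np.float64(0.3), np.float64(-0.6), np.float64(0.7))
(0.102, np.float64(0.102), np.float64(0.8), np.float64(-1.3), np.float64(0.2))
(0.101, np.float64(0.101), np.float64(1.3), np.float64(-0.8), np.float64(0.5))
(0.1, np.float64(0.1), np.float64(0.5), np.float64(-0.0), np.float64(0.3))
(0.099, np.float64(0.099), np.float64(-0.1), np.float64(-1.2), np.float64(-0.3))
(0.098, np.float64(0.098), np.float64(0.4), np.float64(0.8), np.float64(0.2))
(0.097, np.float64(0.097), np.float64(0.1), np.float64(-0.8), np.float64(0.9))
(0.096, np.float64(0.096), np.float64(0.6), np.float64(-0.4), np.float64(-0.3))
(0.095, np.float64(0.095), np.float64(-0.5), np.float64(-1.3), np.float64(0.1))
(0.094, np.float64(0.094), np.float64(0.4), np.float64(-0.6), np.float64(-0.1))
(0.093, np.float64(0.093), np.float64(0.7), np.float64(-0.2), np.float64(-0.0))
(0.092, np.float64(0.092), np.float64(1.0), np.float64(-1.5), np.float64(1.0))
contact None 14.9417
```

No contact down to 92 mm, so the fingertip isn't over the tongue. I'll look before moving.

```bash
python3 - <<'E'
from h import *
a=snapshot("side")["image"][190:290,220:320,::-1]; b=snapshot("top")["image"][230:330,270:370,::-1]
f=lambda i:cv2.resize(cv2.convertScaleAbs(i,alpha=3),(400,400),interpolation=0)
cv2.imwrite("pics/c2.png",np.hstack([f(a),f(b)]))
E
```

```text
(no output)
```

View pics/c2.png

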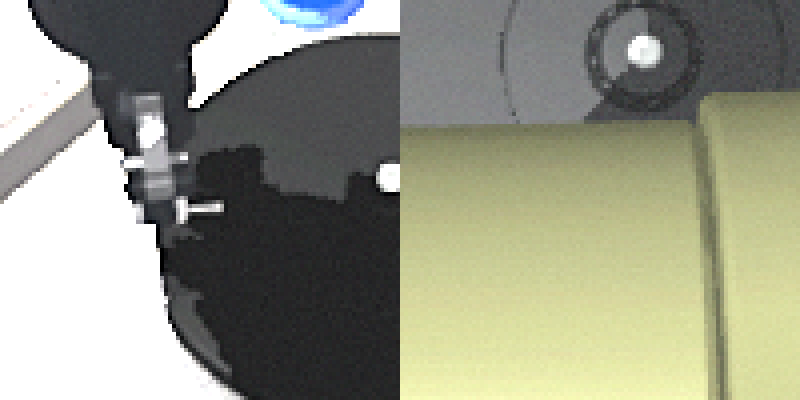

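```bash
python3 - <<'E'
from h import *
s=snapshot("side");T=np.array(s["camera_from_world"])
def proj(P):
    c=T[:3,:3]@np.array(P)+T[:3,3]; u=np.array([c[0]/-c[2],-c[1]/-c[2]]); u*=1+s["k1"]*(u@u); return u*s["fx"]+[s["cx"],s["cy"]]
print("side spindle at .137",ray(s,[[318,234.]],.137))
t=manip.read_tool_pos();print("tip",t,proj(t),proj([t[0],t[1],t[2]+.02]))
C=np.array([.5450,-.0202]);a=np.radians(161);e=np.array([np.cos(a),np.sin(a)]);n=np.array([-e[1],e[0]])
for r,w,z in[(.1,.022,.105),(.1,-.022,.105),(.07,.022,.099),(.07,-.022,.099),(.105,.026,.11),(.105,-.026,.11),(.07,-.026,.11),(.07,.026,.11)]:
    print(r,w,proj([*(C+r*e+w*n),z]).round(1))
b=cv2.imread("pics/side0.png")[215:275,240:300]; b2=s["image"][215:275,240:300,::-1]
f=lambda i:cv2.resize(cv2.convertScaleAbs(i,alpha=4),(400,400),interpolation=0)
cv2.imwrite("pics/c3.png",np.hstack([f(b),f(b2)]))
E
```

```text
side spindle at .137 [[ 0.54441741 -0.02286142  0.137     ]]
tip [0.45518214 0.01074823 0.09200259] [262.25008678 257.29241809] [261.34313535 250.18224325]
0.1 0.022 [260.3 263.7]
0.1 -0.022 [257.2 242.9]
0.07 0.022 [278.5 263.1]
0.07 -0.022 [274.9 242.6]
0.105 0.026 [257.3 264.3]
0.105 -0.026 [253.7 239.7]
0.07 -0.026 [274.2 236.8]
0.07 0.026 [278.5 261.2]
```

View pics/c3.png

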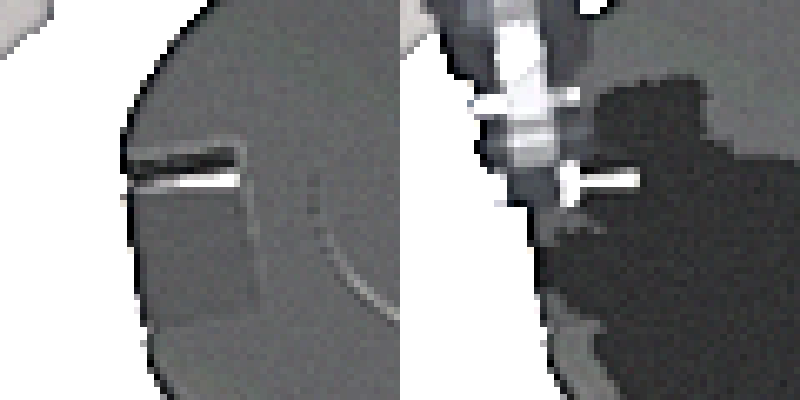

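```bash
python3 - <<'E'
from h import *
i=snapshot("side")["image"][170:275,210:310,::-1]
i=(255*(i/255.)**.4).astype(np.uint8)
cv2.imwrite("pics/c4.png",cv2.resize(i,(570,600),interpolation=0))
print(manip.read_opening(),manip.read_grip_force(),manip.read_tool_pos(),manip.read_tool_rot(),manip.read_joints(),manip.read_wrist_force())
E
```

```text
-0.00029454026071814584 0.0 [0.45519829 0.01073446 0.09202551] [5.18516637e-01 3.09845129e+00 4.21499724e-05] [ 2.35645158e-02  1.12333416e-01 -5.37627071e-01  9.20776944e-01
  1.60337553e-05  3.55185685e-01] [ 0.35537231  0.49569013 -0.55541143]
```

View pics/c4.png

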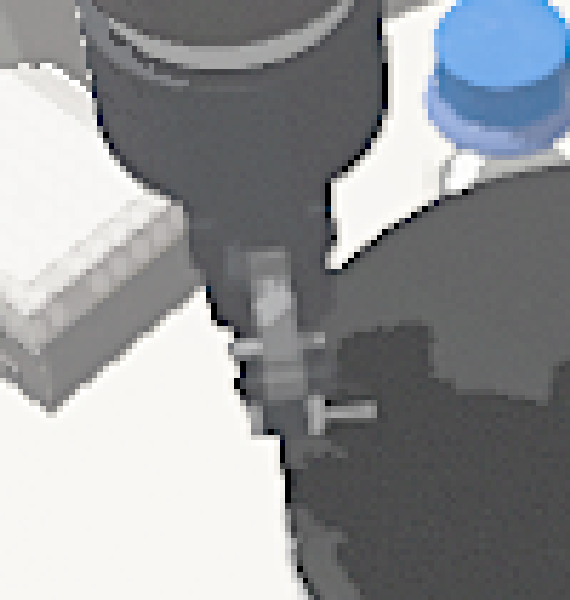

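The finger images about 13 px above where its reported position projects, while the lid's features project correctly. With no contact either, the fingertip must really be higher than reported. The camera can't separate height from a tangential shift, so I'll keep feeling downward with a light guard and let contact settle it.

```bash
python3 - <<'E'
from h import *
x,y=.45517574,.01072897
f0=np.mean([manip.read_wrist_force() for _ in range(5)],0); z=.092; log=[]
while z>.062:
    z-=.001; manip.movel([x,y,z],speed=.02); manip.dwell(.05)
    f=manip.read_wrist_force()-f0; log.append((round(z,4),np.round(f,1).tolist()))
    if f[2]>2.2 or np.hypot(f[0],f[1])>3.5: break
manip.dwell(.3); fs=[manip.read_wrist_force()-f0 for _ in range(4)]
print(*log[-8:],sep="\n"); print(np.round(fs,1).tolist(),manip.read_tool_pos(),manip.read_clock())
E
```

```text
(0.072, [-0.3, -0.9, 0.6])
(0.071, [-0.3, 0.2, 0.5])
(0.07, [-0.6, -0.4, 0.9])
(0.069, [-0.8, -0.6, 1.3])
(0.068, [-0.5, -1.0, -0.9])
(0.067, [0.2, -0.2, 0.4])
(0.066, [-1.0, -0.4, 0.7])
(0.065, [-2.4, -0.3, 4.0])
[[-1.4, 1.0, 5.0], [-1.4, 1.0, 5.0], [-1.4, 1.0, 5.0], [-1.4, 1.0, 5.0]] [0.45509151 0.01080912 0.06502252] 23.5417
```

Contact came at a reported 65 mm, with 5 N. I'll check in the picture what is being touched.

```bash
python3 - <<'E'
from h import *
s=snapshot("side");i=s["image"][170:275,210:310,::-1]
i=(255*(i/255.)**.4).astype(np.uint8)
cv2.imwrite("pics/c5.png",cv2.resize(i,(570,600),interpolation=0))
print(manip.read_ft_torque(), manip.read_tau().round(1))
E
```

```text
[ 0.18763201  0.3563953  -0.03762039] [ -0.4 -37.1  29.2  -0.8  -0.3  -0. ]
```

View pics/c5.png

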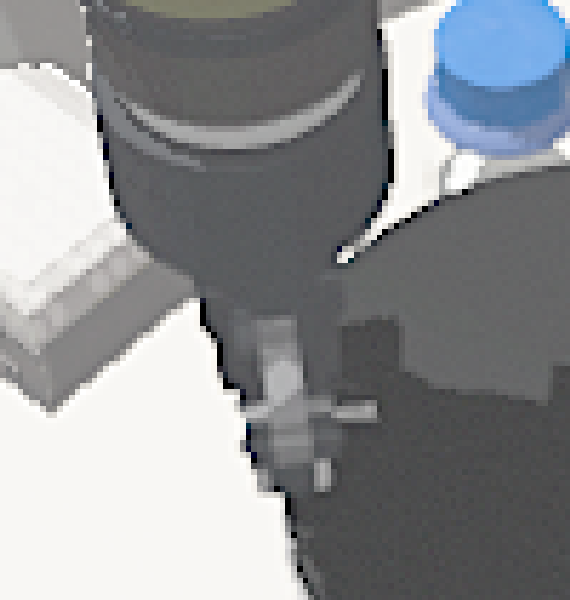

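The pad's lower end now spans columns 256–268 at row 256. That matches the tongue at 84–106 mm off the axis, mid-width, so the finger is resting on the key. The reported height is about 40 mm low, so I'll work relative to contact. Next I'll press in 1 mm steps.

```bash
python3 - <<'E'
from h import *
x,y=.45517574,.01072897
z=.065; 
while z>.0565:
    z-=.001; manip.movel([x,y,z],speed=.02); manip.dwell(.1)
    f=manip.read_wrist_force(); print(round(z,4),np.round(f,1).tolist())
    if f[2]>14: print("stop"); break
print(manip.read_tool_pos(),manip.read_clock())
E
```

```text
0.064 [-3.6, 2.2, 4.9]
0.063 [-4.2, 2.1, 3.7]
0.062 [-3.9, 2.0, 4.7]
0.061 [-3.3, 1.6, 4.9]
0.06 [-2.7, 1.2, 4.7]
0.059 [-3.9, 0.8, 5.8]
0.058 [-3.2, 0.8, 5.6]
0.057 [-3.2, 1.5, 7.2]
0.056 [-6.3, 0.8, 14.2]
stop
[0.45513673 0.01083804 0.05674119] 26.7417
```

The force profile is the key's: soft, 4–6 N over about 8 mm, then the end stop. Now straight up and away, then check.

```bash
python3 - <<'E'
from h import *
x,y=.45517574,.01072897
manip.movel([x,y,.075],speed=.04); print(manip.read_wrist_force())
manip.movel([x,y,.13],speed=.12); manip.movel([.39,.0092,.19],speed=.15)
manip.move_joints(np.r_[1.0,manip.read_joints()[1:]]); manip.dwell(1)
print(manip.read_wrist_force(),manip.read_clock())
a=cv2.imread("pics/side0.png"); s=snapshot("side"); b=s["image"][:,:,::-1]
f=lambda i:cv2.resize((255*(i[180:330,230:390]/255.)**.5).astype(np.uint8),(400,375),interpolation=0)
cv2.imwrite("pics/c6.png",np.hstack([f(a),f(b)]))
d=cv2.absdiff(cv2.imread("pics/top0.png"),snapshot("top")["image"][:,:,::-1].copy()).max(2)
for n,(u,v) in dict(eth=(225,213),small=(353,153),marker=(432,259),tube=(323,335)).items(): print(n,(d[v-22:v+22,u-22:u+22]>40).sum())
E
```

```text
[ 0.00686997  0.60684037 -0.24678765]
[-0.67500502 -0.5339204  -0.46183873] 31.0833
eth 0
small 36
marker 0
tube 8
```

View pics/c6.png

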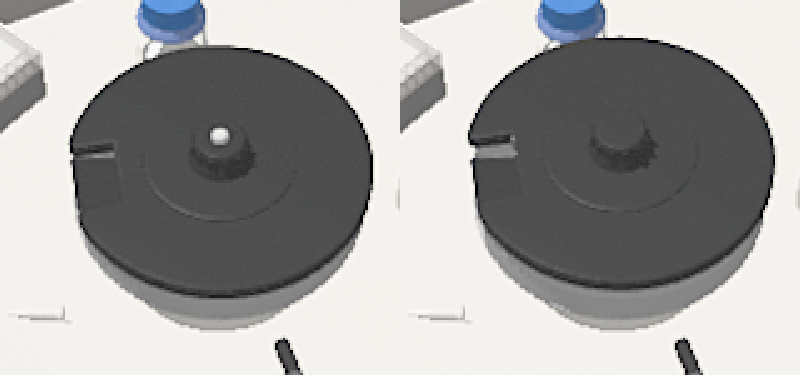

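The right half, taken after the press, shows the lid raised about 3 px (roughly 10 mm) and level. The spindle tip is now hidden inside the knob, the tongue is back up, and the bottle, marker and tube haven't moved. I'm handing it in.

```bash
python3 -c "
from workcell import manip
print(manip.finish_job())"
```

```text
the job is handed in; nothing more can be done
None
```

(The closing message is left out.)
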